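Set the slicer's thickness wheel to zero and park its carriage

ROBOT

A 7-joint arm with a two-finger parallel gripper is mounted at the origin on a cart in front of the work surface, level with it; the furniture and walls round the work are solid. World frame = base frame: x ahead of the robot, y to its left, z up, the work surface at z = 0. Lengths are in m, angles in rad, forces in N, time in s.
With the tool pointing down it reaches from about 0.4 to 0.85 m from the base axis. Payload 10.4 kg.
Tool frame: the origin (TCP) lies between the finger pads; the fingertips stand 22 mm ahead of it and the grasp point (between the pads) lies 3 mm ahead of it; z points along the fingers, y is the line along which they close (so a half turn about z gives the same grasp; the last joint's range is limited). The gripper opens to 87 mm and grips with 3 to 60 N. Pads are 19 mm wide; open, the fingers measure 117 mm over their backs; the gripper's body (75 mm by 190 mm) begins 51 mm behind the grasp point.
Start: joints at [-1.303, 0.332, -0.065, 1.46, 0.022, 1.35, -0.088], TCP at [0.179, 0.599, 0.245] pointing down, gripper open.
Joint ranges: [-2.6, 2.6], [-0.5, 2.12], [-1.47, 1.34], [0.16, 2.42], [-1.27, 4.41], [0.06, 2.06], [-2.6, 2.6]. Speed limits (rad/s): [2.22, 2.22, 2.79, 2.79, 3.14, 3.14, 3.14].

INTERFACE

Orientations are given as [roll, pitch, yaw] about the fixed x, y, z axes, in that order (R = Rz(yaw) Ry(pitch) Rx(roll)).
In Python, from workcell import r gives the robot as it stands. The module is installed in compiled form; this text tells all that it offers.
- The arm moves only by the tool drive_tool, never from a script. Its argument "series" is a list of rows, each a list of 3 entries, a list of its own where there are three numbers: the finger opening in mm, from 0 to 87, then the shift along the tool's x, y, z scaled (see below), then the turn about the tool's z scaled (see below). In form: [[hand, [tx, ty, tz], turn], ...]. A call has 1 to 5 rows; each row is the pose to reach, as a shift and turn from the pose commanded when the call began, along the tool's axes at that moment; what a row does not reach only later rows make up. The controller multiplies each number of a shift by 250 mm and each number of a turn by 1.5 rad. A row lasts 1/10 s, in which the tool goes at most 50 mm and 8.59 degrees, less where a joint would pass 70% of its speed; a pose out of reach is approached as far as the arm can. A call with a number of a shift or a turn outside -1 to 1 is refused whole. A call with a gripper value outside its range is refused whole. The fingers move at their own pace and stop on an object; "newtons" is the grip in N (left out, the last holds). Time passes only in rows, so rows that repeat a pose let the fingers close. It gives the time, the measured TCP pose, the force, the opening and the grip force at its end, in the units of the state.
- r.read_state(): the state, without advancing time (a new reading comes with each control period).
- r.read_camera(name): name is "scene" or "top" or "wrist"; returns a dict with "image" (384x512x3 uint8, red, green, blue), "range_z" (384x512 float32, m along the optical axis (not along the pixel's ray), 0 where there is no reading), "intrinsics" (3x3 intrinsics, pixels), "k1" (the pictures are not rectified: a ray, as slopes to the right and down, at radius r is drawn at 1 + k1 r^2 times it, then the intrinsics apply), "R" (3x3) and "t" (3): a world point X has camera coordinates R X + t. Camera axes: x right, y down, z forward; pixel columns grow to the right and rows downward; lengths in m; the calibration is good to about 2 mm. A picture is of the moment at which its call begins.
- r.finish_job(): hands the job in; it is judged then, once.
Trained networks look in the newest picture that a camera, given by its name, has taken for a name from the list of things; names that differ only in an ending like _2 or _b are one class to them, and where a whole thing is asked for, a point or a joint stands for the part that bears it (a point fixed in the world has none). Each returns a list of dicts, best first, with "confidence" (0 to 1); they miss things now and then, are a little off and sometimes report something else, mostly with a low value. They report only what shows in the picture. A call takes as long as a camera call.
- r.look_for(query, camera): "rect" ([left, top, right, bottom] in pixels, round what is visible of it).
- r.silhouettes(query, camera): "pixels" (384x512 bool, what is visible of it) and "rect" ([left, top, right, bottom] in pixels, round what is visible of it).
- r.place_of(query, camera): "uv" ([column, row] in pixels: a listed point, or the origin of a listed thing).
The state is a dict: "time": time; "joint_positions": joint angles; "dq": joint speeds; "joint_torque": joint torques, N m; "position": TCP position; "tcp_rot": TCP orientation; "force": force on the tool from outside, world axes, zero at the start; "ft_torque": the same for the moment, N m; "width": finger opening in m; "grasp_force": force on a finger pad.
Only numpy, scipy, OpenCV 4.12 (cv2) and the standard library are available. Lean on these libraries where they do the work, as an engineer would, in place of code of your own. Each camera call takes 0.05 s, during which the arm holds its last target. There are 200 camera calls.

TASK

Make the small hand slicer safe to leave: first push its thickness wheel round by the upright metal peg until the red zero mark on the wheel's rim stands exactly at the black pointer at the back, then push the food carriage by its black post away from you, fully home against its end stop. Leave the two jars, the tin and the garlic beside it where they stand.

Things in the scene. Friction and masses are not known exactly. Their poses are not given: they have to be found in the camera images.
- slicer: Small white hand slicer, fixed to the worktop: base 156 mm deep (x) x 196 mm wide (y); origin under the base's centre at worktop height. x points to its back (away from the robot at yaw 0), y to its left, z up. Wheel on the left half, steel blade in the middle, food carriage on the right. The white hoop over the blade rises to 116 mm, 61 mm right of the wheel's axis, up to 75 mm behind it.
- wheel_axis (a point): Point on the upright axis of the thickness wheel, 100 mm above the worktop; point axes as the slicer's. The wheel is black, lies flat, 90 mm across, 12 mm thick, top at 99 to 101 mm; a hub of 11 mm radius rises to 105 mm. Light friction (0.06 N m, about 2 N at the peg); stays where left. It can also be turned 0.6 rad past zero.
- zero_mark (a point): Red zero mark on the wheel's rim, 6 mm wide, on the side of the rim and its top edge; the point lies on the rim, 45 mm from the axis, 94.5 mm above the worktop, and goes round with the wheel. It starts 0.8 to 2.0 rad clockwise (from above) of the pointer, so the wheel must be turned anticlockwise. The thin white rim marks are other thicknesses.
- pointer (a point): Fixed point 45 mm behind the wheel's axis (slicer +x), just in front of the tip of the black pointer, a post 7 mm wide and 104 mm high on the far edge of the steel dial plate (112 mm across) under the wheel. With the wheel at zero the red mark's point coincides with this one.
- peg (a point): Centre (half-way up the free length) of the upright metal peg on top of the wheel, by which it is pushed round: 14 mm in diameter, from 99 to 132 mm above the worktop, 34 mm from the wheel's axis, fixed to the wheel at pi + 0.5 rad anticlockwise (from above) of the red mark.
- carriage_post (a point): Point on the upright black post at the near end of the food carriage, 95 mm above the worktop, 20 mm below the post's top; 18 mm in diameter (22 mm at the knob from 100 mm up), free on its near side from 35 mm above the worktop. The carriage, an aluminium tray on two rails, slides along the slicer's x only, takes 2 N to push and stays where left. Axes as the slicer's.
- carriage_front (a point): Middle of the carriage's front (far) edge, 29 mm above the worktop. It starts 45 to 70 mm short of its stop.
- home_stop (a point): Point on the near face of the black end stop at the back of the rails; the carriage's front point coincides with it when the carriage is fully home (hard stop).
- jam_jar: Jar with yellow lid and red label, 70 mm across, 101 mm high, origin at its underside. Bystander.
- tin_tomato: Brown-labelled food tin, 76 mm across, 58 mm high, origin at its underside. Bystander.
- garlic: Garlic bulb, 51 mm across and high, origin at its underside. Bystander.
- salt_jar: Small green-labelled jar with a black cap, 44 mm across, 105 mm high, origin at its underside. Bystander.

How it is judged:
By the outcome, as a careful person would: the job done as asked, in the order asked, and still so for the second after the job is handed in, with the robot touching nothing.
It also fails if it takes over 51 s, if anything falls off the work surface, if the arm or the gripper's body presses on something with over 40 N, if the wrist force passes 120 N, or if a joint passes its speed limit or range.

## Working session

There is one attempt and no reset: what is moved stays moved. The work goes in short steps, Python scripts to look and compute and a tool call to move; the robot and the scene stay as the last step left them, time stands still between calls to the robot, and variables do not carry over. Pictures are saved under pics/ and viewed, at most 10 in all, crops included, and the job is handed in when it is done.

Besides the shell and the picture viewer there is one more tool, called after "Emit:" as name(argument=value, ...) on one line, values as JSON. drive_tool: Moves the arm, as the interface text tells. Its arguments: {"type":"object","properties":{"series":{"type":"array","items":{"type":"array"}},"newtons":{"type":"number"}},"required":["series"]}

```bash
mkdir -p pics
cat > h.py <<'E'
import numpy as np, cv2
from workcell import r
def ray(c,uv):
    K=c["intrinsics"]; d=np.array([(uv[0]-K[0,2])/K[0,0],(uv[1]-K[1,2])/K[1,1]]); s=d.copy()
    for _ in range(20): s=d/(1+c["k1"]*(s@s))
    return s
def at_z(c,uv,z):
    s=ray(c,uv); R,t=c["R"],c["t"]; o=-R.T@t; d=R.T@np.array([s[0],s[1],1])
    return o+d*(z-o[2])/d[2]
def depth(c,uv):
    s=ray(c,uv); z=c["range_z"][int(uv[1]),int(uv[0])]
    return c["R"].T@(np.array([s[0],s[1],1])*z-c["t"])
def proj(c,X):
    p=c["R"]@X+c["t"]; s=p[:2]/p[2]; s=s*(1+c["k1"]*(s@s)); K=c["intrinsics"]
    return np.array([K[0,0]*s[0]+K[0,2],K[1,1]*s[1]+K[1,2]])
E
cat > a.py <<'E'
from h import *
np.set_printoptions(precision=4,suppress=True)
Z=dict(wheel_axis=.1,zero_mark=.0945,pointer=.0945,peg=.1155,carriage_post=.095,carriage_front=.029,home_stop=.029,slicer=0,jam_jar=0,tin_tomato=0,garlic=0,salt_jar=0)
for n in ["top","scene"]:
    c=r.read_camera(n); cv2.imwrite(f"pics/{n}0.png",c["image"][:,:,::-1])
    print(n,"cam at",-c["R"].T@c["t"])
    for q,z in Z.items():
        for d in r.place_of(q,n)[:1]: print(q,np.round(d["uv"],1),round(d["confidence"],2),at_z(c,d["uv"],z))
s=r.read_state(); print(s["time"],s["position"],s["tcp_rot"],s["force"],s["width"])
E
python3 a.py
```

```text
top cam at [ 0.3464 -0.39    0.9305]
wheel_axis [193.8 188.1] 0.85 [ 0.4815 -0.2289  0.1   ]
zero_mark [212.  180.3] 0.56 [ 0.5015 -0.2704  0.0945]
pointer [191.4 167.3] 0.64 [ 0.5325 -0.2201  0.0945]
peg [181.5 197.5] 0.75 [ 0.4569 -0.2043  0.1155]
carriage_post [243.2 213.7] 0.58 [ 0.4232 -0.3456  0.095 ]
carriage_front [246.8 186.3] 0.9 [ 0.499 -0.35   0.029]
home_stop [240.7 162.9] 0.82 [ 0.5597 -0.3334  0.029 ]
slicer [215.9 193.1] 0.74 [ 0.4851 -0.2682  0.    ]
jam_jar [311.9 179.7] 0.73 [ 0.5233 -0.5194  0.    ]
tin_tomato [324.2 237.6] 0.94 [ 0.3724 -0.5498  0.    ]
garlic [300.5 202.3] 0.59 [ 0.4632 -0.4891  0.    ]
salt_jar [288.8 170.6] 0.7 [ 0.547  -0.4587  0.    ]
scene cam at [-0.0393 -0.1212  0.7283]
wheel_axis [180.3 209.5] 0.86 [ 0.4808 -0.231   0.1   ]
zero_mark [198.8 197.6] 0.96 [ 0.4983 -0.274   0.0945]
pointer [170.7 189.6] 0.81 [ 0.5409 -0.2319  0.0945]
peg [166.7 216.2] 0.78 [ 0.4636 -0.2011  0.1155]
carriage_post [248.2 210.5] 0.9 [ 0.4287 -0.346   0.095 ]
carriage_front [233.6 206.4] 0.69 [ 0.5004 -0.3466  0.029 ]
home_stop [221.3 192. ] 0.75 [ 0.5484 -0.3392  0.029 ]
slicer [209.5 234.5] 0.57 [ 0.4751 -0.2804  0.    ]
jam_jar [302.8 189.6] 0.81 [ 0.5016 -0.5173  0.    ]
tin_tomato [347.2 224.8] 0.71 [ 0.3748 -0.5522  0.    ]
garlic [304.3 208.3] 0.96 [ 0.4527 -0.4927 -0.    ]
salt_jar [270.2 181.4] 0.67 [ 0.5553 -0.4622  0.    ]
1.3 [0.1792 0.5988 0.2446] [ 3.1415 -0.      2.8508] [ 0.4799 -0.4394 -0.3908] 0.08706068144172371
```

Run:
```python
import cv2
a=cv2.imread("pics/scene0.png")[150:270,120:370]; b=cv2.imread("pics/top0.png")[130:250,130:380]
cv2.imwrite("pics/v1.png",cv2.resize(cv2.vconcat([a,b]),None,fx=2.5,fy=2.5,interpolation=cv2.INTER_CUBIC))
```

```text
(no output)
```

View pics/v1.png

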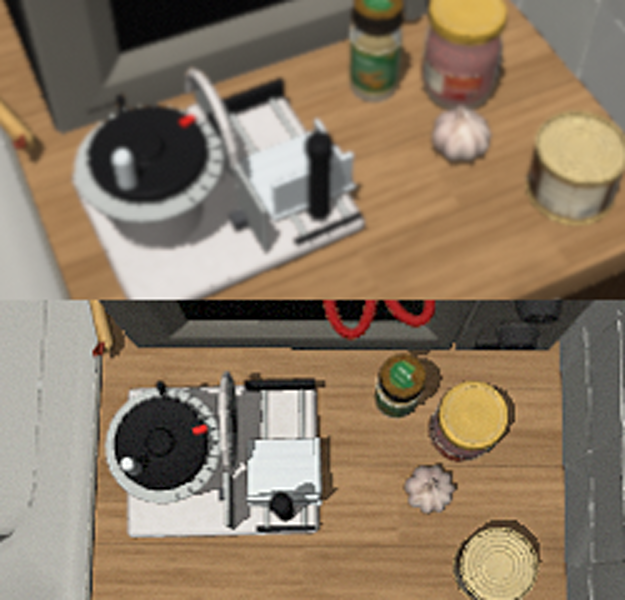

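Run:
```python
from h import *
np.set_printoptions(precision=3,suppress=True)
c=r.read_camera("top")
f=lambda x,y:(x/2.5+130,(y-300)/2.5+130)
for n,p,z in [("BL",(128,533),.02),("BR",(318,533),.02),("TR",(316,385),.02),("stopL",(247,387),.035),("stopR",(315,386),.035),("hoopTop",(227,376),.116),("hoopBot",(231,525),.06)]: print(n,at_z(c,f(*p),z),depth(c,f(*p)))
for p in [(20,400),(60,400),(85,400),(93,400),(60,550),(92,550),(103,320),(100,350),(200,325),(200,335),(200,345),(300,335),(350,320),(160,388),(130,465),(282,503),(590,400),(40,320)]: print(p,depth(c,f(*p)))
# red mark centroid
im=c["image"].astype(int); m=(im[...,0]>150)&(im[...,1]<90)&(im[...,2]<90); m[:165]=0; v,u=np.nonzero(m); print(u.mean(),v.mean(),len(u),at_z(c,(u.mean(),v.mean()),.099))
```

```text
BL [ 0.404 -0.184  0.02 ] [ 0.404 -0.184  0.016]
BR [ 0.406 -0.377  0.02 ] [ 0.408 -0.377 -0.003]
TR [ 0.559 -0.373  0.02 ] [ 0.564 -0.373  0.001]
stopL [ 0.553 -0.304  0.035] [ 0.553 -0.304  0.036]
stopR [ 0.555 -0.373  0.035] [ 0.563 -0.372  0.001]
hoopTop [ 0.545 -0.292  0.116] [ 0.55  -0.29   0.096]
hoopBot [ 0.411 -0.294  0.06 ] [ 0.411 -0.292  0.049]
(20, 400) [ 0.577 -0.005 -0.146]
(60, 400) [ 0.546 -0.1   -0.001]
(85, 400) [ 0.546 -0.128  0.   ]
(93, 400) [ 0.546 -0.136 -0.002]
(60, 550) [ 0.387 -0.108 -0.005]
(92, 550) [ 0.387 -0.142 -0.003]
(103, 320) [ 0.626 -0.149  0.025]
(100, 350) [ 0.593 -0.149  0.029]
(200, 325) [ 0.608 -0.258  0.067]
(200, 335) [ 0.601 -0.257  0.058]
(200, 345) [ 0.6   -0.252  0.024]
(300, 335) [ 0.602 -0.357  0.057]
(350, 320) [ 0.613 -0.407  0.073]
(160, 388) [ 0.346 -0.39   0.931]
(130, 465) [ 0.458 -0.209  0.132]
(282, 503) [ 0.427 -0.346  0.115]
(590, 400) [ 0.527 -0.632  0.108]
(40, 320) [ 0.678 -0.025 -0.143]
209.53333333333333 181.26666666666668 15 [ 0.498 -0.265  0.099]
```

View pics/scene0.png

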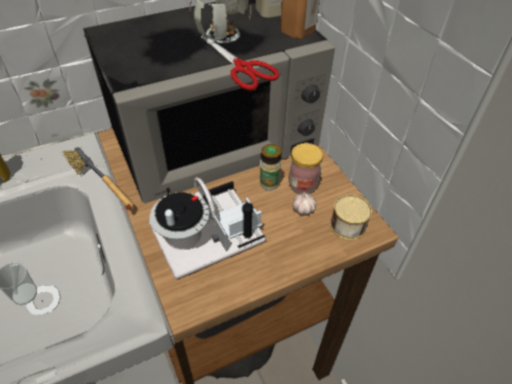

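View pics/top0.png

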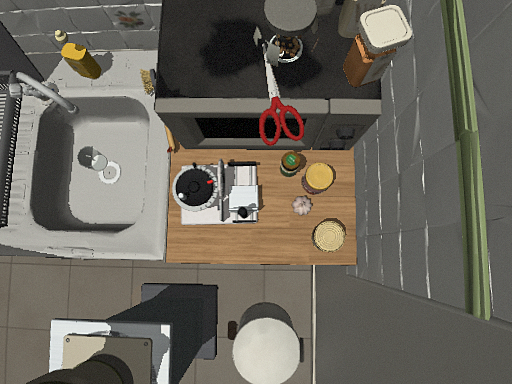

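Emit:
drive_tool(series=[[40, [-0.68, -0.464, 0], -0.194], [40, [-0.68, -0.464, 0], -0.194], [40, [-0.68, -0.464, 0], -0.194], [40, [-0.68, -0.464, 0], -0.194], [40, [-0.68, -0.464, 0], -0.194]], newtons=5)

```text
time: 1.85
position: [0.314, 0.4338, 0.2451]
tcp_rot: [-3.141, 0.002, 3.133]
force: [-0.1, 0.3, -0.1]
width: 0.0548
grasp_force: 0.0
```

Emit:
drive_tool(series=[[40, [-0.46, -0.8, 0], 0], [40, [-0.46, -0.8, 0], 0], [40, [-0.46, -0.8, 0], 0], [40, [-0.46, -0.8, 0], 0], [40, [-0.46, -0.8, 0], 0]])

```text
time: 2.35
position: [0.4254, 0.2356, 0.2449]
tcp_rot: [3.141, 0.001, 3.138]
force: [-0.2, 1.1, -0.3]
width: 0.0405
grasp_force: 0.0
```

Emit:
drive_tool(series=[[30, [-0.1, -0.9, 0], 0], [30, [-0.1, -0.9, 0], 0], [30, [-0.1, -0.9, 0], 0], [30, [-0.1, -0.9, 0], 0], [30, [-0.1, -0.9, 0], 0]])

```text
time: 2.85
position: [0.449, 0.0101, 0.2449]
tcp_rot: [3.141, 0.001, 3.138]
force: [0.5, 1.2, 0.5]
width: 0.0302
grasp_force: 0.0
```

Emit:
drive_tool(series=[[30, [0.0, -0.6, 0], 0], [30, [0.0, -0.6, 0], 0], [30, [0.0, -0.6, 0], 0], [30, [0.0, -0.6, 0], 0]])

```text
time: 3.25
position: [0.4481, -0.1425, 0.2451]
tcp_rot: [-3.14, 0.001, 3.133]
force: [-0.7, 0.5, 0.5]
width: 0.0299
grasp_force: 0.0
```

```bash
cat > w.py <<'E'
from h import *
import sys
np.set_printoptions(precision=4,suppress=True)
n=sys.argv[1]; c=r.read_camera(n); cv2.imwrite(f"pics/{sys.argv[2]}.png",c["image"][:,:,::-1])
for q,z in dict(wheel_axis=.1,zero_mark=.0945,pointer=.0945,peg=.1155,carriage_post=.095).items():
    for d in r.place_of(q,n)[:1]: print(q,np.round(d["uv"],1),round(d["confidence"],2),at_z(c,d["uv"],z))
s=r.read_state(); print(s["time"],s["position"],s["force"])
E
python3 w.py wrist w1
```

```text
wheel_axis [165.1 226.9] 0.67 [ 0.4863 -0.2276  0.1   ]
peg [184.9 204. ] 0.97 [ 0.4599 -0.2044  0.1155]
carriage_post [ 33.1 164.9] 0.84 [ 0.4286 -0.3439  0.095 ]
3.55 [ 0.4492 -0.1346  0.2445] [0.3168 0.1892 0.1411]
```

View pics/w1.png

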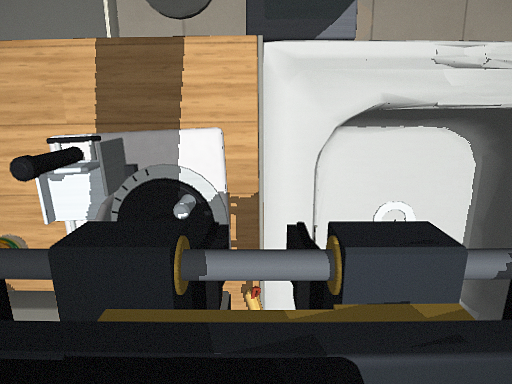

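Emit:
drive_tool(series=[[34, [-0.04, -0.27, 0], 0], [34, [-0.04, -0.27, 0], 0], [34, [-0.04, -0.27, 0.2], 0], [34, [-0.04, -0.27, 0.2], 0], [34, [-0.04, -0.27, 0.2], 0]])

```text
time: 4.05
position: [0.4588, -0.2025, 0.1948]
tcp_rot: [3.141, -0.002, -3.14]
force: [0.6, -0.1, -0.4]
width: 0.0342
grasp_force: 0.0
```

```bash
python3 w.py wrist w2
```

```text
wheel_axis [223.4 236.6] 0.97 [ 0.4861 -0.2283  0.1   ]
pointer [225.9 288.8] 0.71 [ 0.5336 -0.228   0.0945]
peg [253.5 210.8] 0.83 [ 0.4606 -0.2053  0.1155]
carriage_post [ 64.6 160.3] 0.74 [ 0.4288 -0.3445  0.095 ]
4.35 [ 0.4596 -0.2034  0.1957] [-0.2914 -0.1608  0.3745]
```

View pics/w2.png

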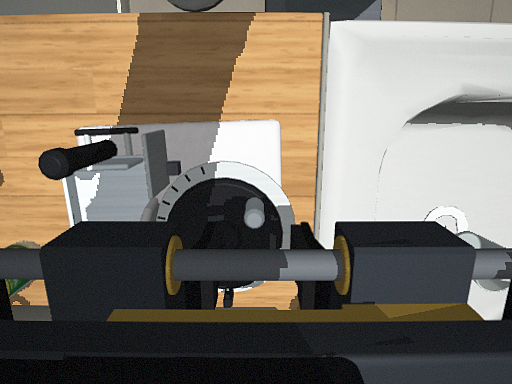

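Emit:
drive_tool(series=[[34, [0, -0.008, 0.264], 0], [34, [0, -0.008, 0.264], 0], [34, [0, -0.008, 0.264], 0], [34, [0, -0.008, 0.264], 0]])

```text
time: 4.75
position: [0.4594, -0.2058, 0.1295]
tcp_rot: [-3.141, 0.001, -3.141]
force: [-0.5, 0.6, 0.7]
width: 0.0338
grasp_force: 0.0
```

Emit:
drive_tool(series=[[10, [0, 0, 0], 0], [10, [0, 0, 0], 0], [10, [0, 0, 0], 0], [10, [0, 0, 0], 0]], newtons=6)

```text
time: 5.15
position: [0.4591, -0.2051, 0.129]
tcp_rot: [3.141, 0.0, -3.141]
force: [-0.8, -0.1, 5.0]
width: 0.0133
grasp_force: 6.0
```

Emit:
drive_tool(series=[[10, [0.018, -0.023, 0], 0], [10, [0.028, -0.046, 0], 0], [10, [0.033, -0.07, 0], 0], [10, [0.036, -0.092, 0], 0], [10, [0.031, -0.127, 0], 0]])

```text
time: 5.65
position: [0.4502, -0.2361, 0.1281]
tcp_rot: [3.139, -0.002, -3.14]
force: [-2.1, 4.6, 0.6]
width: 0.0136
grasp_force: 6.0
```

Emit:
drive_tool(series=[[10, [0, 0, 0], 0]])

```text
time: 5.75
position: [0.4503, -0.2377, 0.1281]
tcp_rot: [3.141, -0.002, 3.141]
force: [-1.9, 0.2, -1.7]
width: 0.0137
grasp_force: 6.0
```

```bash
python3 w.py top t3; python3 w.py scene s3; python3 -c "
import cv2
a=cv2.imread('pics/s3.png')[160:250,130:260]; b=cv2.imread('pics/t3.png')[140:230,150:280]
cv2.imwrite('pics/v3.png',cv2.resize(cv2.hconcat([a,b]),None,fx=3,fy=3,interpolation=cv2.INTER_CUBIC))"
```

```text
pointer [196.7 168.2] 0.75 [ 0.5304 -0.2329  0.0945]
carriage_post [244.2 212.7] 0.69 [ 0.4255 -0.3479  0.095 ]
6.05 [ 0.4504 -0.2376  0.1282] [-4.6082 -2.9742 -3.2666]
wheel_axis [177.7 210.1] 0.95 [ 0.4815 -0.2262  0.1   ]
zero_mark [176.1 193.5] 0.83 [ 0.5268 -0.2381  0.0945]
pointer [170.8 194.1] 0.7 [ 0.5297 -0.2283  0.0945]
peg [187.9 215.8] 0.9 [ 0.4484 -0.2357  0.1155]
carriage_post [245.3 211.2] 0.83 [ 0.4295 -0.3404  0.095 ]
6.35 [ 0.4504 -0.2376  0.1282] [-4.3672 -3.3829 -3.3163]
```

View pics/v3.png

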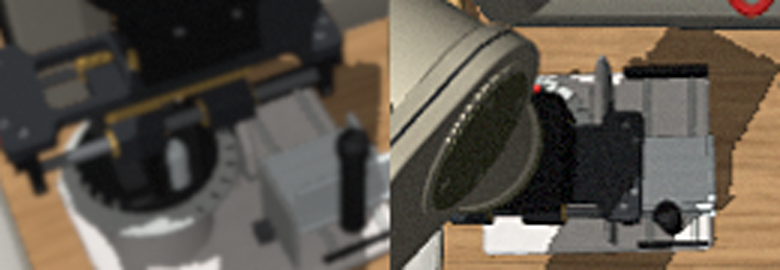

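Emit:
drive_tool(series=[[10, [-0.006, -0.014, 0], 0], [10, [-0.012, -0.028, 0], 0], [10, [-0.012, -0.028, 0], 0], [10, [-0.012, -0.028, 0], 0]])

```text
time: 6.75
position: [0.4541, -0.2439, 0.1283]
tcp_rot: [3.141, -0.0, -3.141]
force: [-3.0, 1.0, -4.7]
width: 0.0137
grasp_force: 6.0
```

Emit:
drive_tool(series=[[28, [-0.012, 0.0, 0], 0], [28, [-0.012, 0.0, 0], 0], [28, [-0.012, 0.0, 0], 0], [28, [-0.012, 0.0, -0.2], 0], [28, [-0.012, 0.0, -0.4], 0]])

```text
time: 7.25
position: [0.4565, -0.2443, 0.2293]
tcp_rot: [-3.141, -0.002, 3.141]
force: [2.1, 0.1, 0.6]
width: 0.0277
grasp_force: 0.0
```

Emit:
drive_tool(series=[[20, [0.1, 0.8, 0], 0], [20, [0.1, 0.8, 0], 0], [20, [0.1, 0.8, 0], 0], [20, [0.1, 0.8, 0], 0]])

```text
time: 7.65
position: [0.4321, -0.044, 0.2293]
tcp_rot: [3.141, 0.002, 3.142]
force: [1.0, 0.5, 0.1]
width: 0.0204
grasp_force: 0.0
```

```bash
cat > m.py <<'E'
from h import *
import sys
np.set_printoptions(precision=4,suppress=True)
ims=[]
for n in ["top","scene"]:
    c=r.read_camera(n); P=[]
    for q,z in dict(wheel_axis=.1,zero_mark=.0945,pointer=.0945,peg=.1155).items():
        for d in r.place_of(q,n)[:1]: print(n,q,np.round(d["uv"],1),round(d["confidence"],2),at_z(c,d["uv"],z))
    a=c["image"][:,:,::-1]
    u,v=proj(c,np.array([.484,-.2285,.1])).astype(int)
    ims.append(cv2.resize(np.ascontiguousarray(a[v-36:v+36,u-36:u+36]),(390,390),interpolation=cv2.INTER_CUBIC))
    im=c["image"].astype(int); m=(im[...,0]-np.maximum(im[...,1],im[...,2])>60); m[:v-36]=0;m[v+36:]=0;m[:,:u-36]=0;m[:,u+36:]=0
    vv,uu=np.nonzero(m); print("red",len(uu),uu.mean(),vv.mean(),at_z(c,(uu.mean(),vv.mean()),.098))
cv2.imwrite("pics/"+sys.argv[1]+".png",cv2.hconcat(ims))
E
python3 m.py v4
```

```text
top wheel_axis [195.3 186.6] 0.56 [ 0.4851 -0.2323  0.1   ]
top zero_mark [195.9 164.8] 0.56 [ 0.5387 -0.2306  0.0945]
top pointer [192.4 165.5] 0.63 [ 0.5369 -0.2223  0.0945]
top peg [198.5 199.5] 0.61 [ 0.4527 -0.2437  0.1155]
red 13 194.15384615384616 170.0 [ 0.5253 -0.2276  0.098 ]
scene wheel_axis [177.5 207.9] 0.82 [ 0.4867 -0.2276  0.1   ]
scene zero_mark [172.2 194.4] 0.87 [ 0.5278 -0.2305  0.0945]
scene pointer [168.9 192.8] 0.6 [ 0.5344 -0.2261  0.0945]
scene peg [188.4 210. ] 0.94 [ 0.4606 -0.2412  0.1155]
red 15 171.46666666666667 194.13333333333333 [ 0.5259 -0.2288  0.098 ]
```

View pics/v4.png

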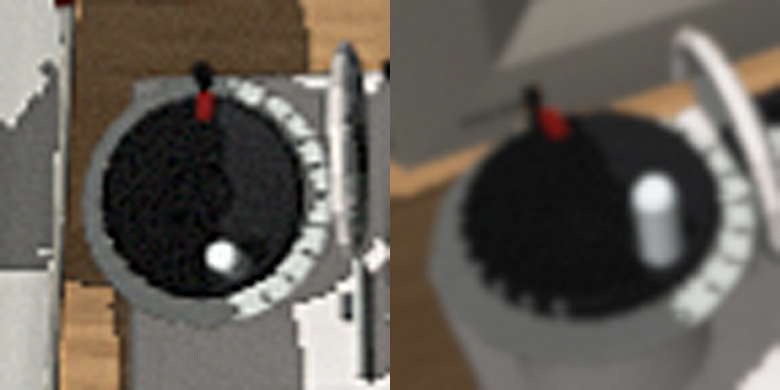

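Run:
```python
from h import *
np.set_printoptions(precision=3,suppress=True)
s=r.read_state(); c=r.read_camera("wrist"); print(s["joint_positions"],s["position"],-c["R"].T@c["t"],c["R"],c["intrinsics"][0,0])
```

```text
[-0.55  -0.125  0.519  1.977  0.065  1.274  1.516] [ 0.432 -0.047  0.229] [ 0.364 -0.047  0.369] [[ 0.001  1.    -0.   ]
 [ 0.968 -0.001  0.253]
 [ 0.253 -0.    -0.968]] 332.87077263172586
```

Emit:
drive_tool(series=[[80, [-0.1, -0.728, 0], 0], [80, [-0.1, -0.728, 0], 0], [80, [-0.1, -0.728, 0], 0], [80, [-0.312, -0.728, 0], 0], [80, [-0.312, -0.728, 0], 0]])

```text
time: 8.7
position: [0.5124, -0.2307, 0.2275]
tcp_rot: [-3.139, -0.001, 3.14]
force: [0.0, 1.2, 0.0]
width: 0.0523
grasp_force: 0.0
```

Emit:
drive_tool(series=[[80, [0, 0, 0], 0], [80, [0, 0, 0], 0]])

```text
time: 8.9
position: [0.5099, -0.2283, 0.228]
tcp_rot: [-3.141, -0.001, 3.141]
force: [-0.4, 0.3, 1.0]
width: 0.0676
grasp_force: 0.0
```

```bash
cat > k.py <<'E'
from h import *
import sys
np.set_printoptions(precision=4,suppress=True)
c=r.read_camera("wrist"); a=c["image"][:,:,::-1]
u,v=proj(c,np.array([.529,-.229,.098])).astype(int); print(u,v,r.read_state()["position"])
for q,z in dict(wheel_axis=.1,zero_mark=.0945,pointer=.0945,peg=.1155).items():
    for d in r.place_of(q,"wrist")[:1]: print(q,np.round(d["uv"],1),round(d["confidence"],2),at_z(c,d["uv"],z))
im=c["image"].astype(int); w=im[...,0]-np.maximum(im[...,1],im[...,2]); m=(w>50); m[:v-40]=0;m[v+40:]=0;m[:,:u-60]=0;m[:,u+60:]=0
vv,uu=np.nonzero(m); print("red",len(uu),uu.min(),uu.max(),vv.min(),vv.max(),at_z(c,(uu.mean(),vv.mean()),.1))
y0,x0=max(v-130,0),max(u-130,0); print("crop origin",x0,y0)
cv2.imwrite("pics/"+sys.argv[1]+".png",cv2.resize(np.ascontiguousarray(a[y0:y0+195,x0:x0+260]),None,fx=3,fy=3,interpolation=cv2.INTER_CUBIC))
E
python3 k.py v5
python3 - <<'E'
from h import *
c=r.read_camera("top")
for p in [(270,143),(280,143),(290,143),(295,140),(265,135),(280,142)]: print(depth(c,p))
E
```

```text
256 212 [ 0.5097 -0.2279  0.2284]
wheel_axis [257.7 163.1] 0.78 [ 0.4865 -0.2283  0.1   ]
zero_mark [257.8 215. ] 0.56 [ 0.5328 -0.2282  0.0945]
pointer [258.9 215.8] 0.61 [ 0.5335 -0.2273  0.0945]
peg [237.4 126.4] 0.57 [ 0.4561 -0.2435  0.1155]
red 701 204 315 189 248 [ 0.5422 -0.2116  0.1   ]
crop origin 126 82
[ 0.53647753 -0.40287516  0.28814911]
[ 0.60439879 -0.43242823  0.0594536 ]
[ 0.60377933 -0.45717566  0.06247887]
[ 0.54378435 -0.44928117  0.28465055]
[ 0.61276959 -0.3945813   0.09710405]
[ 0.60573083 -0.43221907  0.06365411]
```

View pics/v5.png

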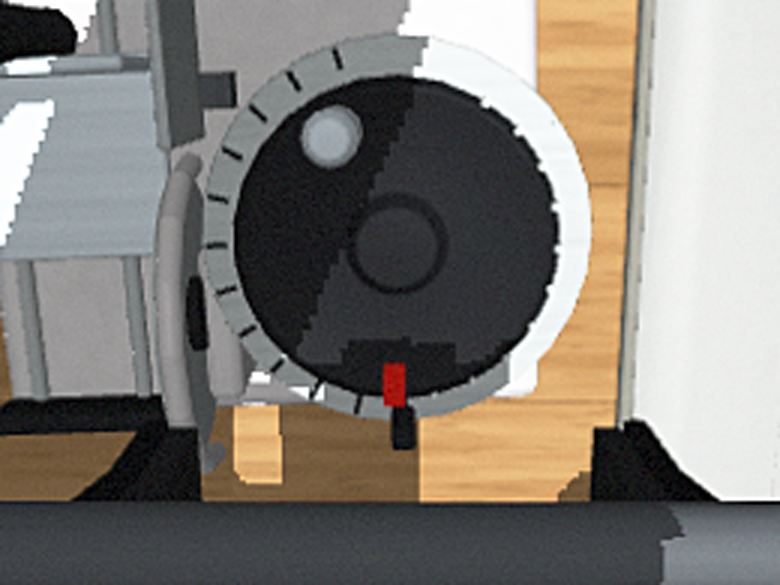

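Run:
```python
from h import *
c=r.read_camera("wrist"); im=c["image"].astype(int)
f=lambda x,y:((x-1)/3+126,(y-1)/3+82)
hub=at_z(c,f(396.5,243),.105); w=(at_z(c,f(234.5,240),.1)+at_z(c,f(559,240),.1))/2
w2=(at_z(c,f(396,75),.1)+at_z(c,f(396,398),.1))/2; pl=(at_z(c,f(202,235),.085)+at_z(c,f(591,235),.085))/2
red=(im[...,0]-np.maximum(im[...,1],im[...,2])>70); red[:200]=0; red[218:]=0; red[:,:250]=0; red[:,268:]=0; v,u=np.nonzero(red)
mk=at_z(c,(u.mean(),v.mean()),.1); pt=at_z(c,f(403,440),.104); peg=at_z(c,f(331,136),.132)
print(len(u),"hub",hub,"wheel",w,w2,"plate",pl,"mark",mk,"ptr",pt,"peg",peg)
sub=c["image"][222:234,252:270].sum(2); print(sub)
```

```text
101 hub [ 0.48601555 -0.22716106  0.105     ] wheel [ 0.48600834 -0.22707655  0.1       ] [ 0.48684447 -0.22728473  0.1       ] plate [ 0.48701834 -0.22710798  0.085     ] mark [ 0.52627289 -0.22859142  0.1       ] ptr [ 0.54243225 -0.2251983   0.104     ] peg [ 0.45620886 -0.24260509  0.132     ]
[[276 295 302  80  30  51  75  47  58  18  99 251 292 253 307 575 542 518]
 [278 264 280  91  55  73  84  49  80  67  87 216 291 251 317 558 525 525]
 [277 291 273  81  60  87  63  93  75  71  70 186 299 247 305 555 518 527]
 [271 268 271  96  67  77  63  98  67  73  91 191 285 271 317 558 537 512]
 [262 260 262  71  36  65  78  98  88  60  73 189 308 252 308 567 541 527]
 [261 281 268  79  77  72  73  63  69  73  80 179 283 249 298 538 512 506]
 [264 275 259  74  79  80  58  76  41  86  87 182 277 238 292 524 493 479]
 [262 255 260 129  44  75  52  54  59  42  68 202 257 233 279 519 486 480]
 [239 255 248 230  50  27  52  53  81  74 152 235 248 218 266 499 470 461]
 [264 263 264 283 247 264 249 247 252 239 251 268 242 236 287 521 493 494]
 [272 261 271 281 270 277 273 281 283 276 258 252 259 242 307 528 502 497]
 [287 274 283 273 283 280 273 278 275 267 273 281 267 254 317 561 541 531]]
```

Run:
```python
from h import *
c=r.read_camera("wrist"); im=c["image"].astype(int)
red=(im[...,0]-np.maximum(im[...,1],im[...,2])>70); red[:200]=0; red[218:]=0; red[:,:250]=0; red[:,268:]=0; v,u=np.nonzero(red)
print("red",u.mean(),v.mean(),u.min(),u.max(),v.min(),v.max())
g=im.sum(2)
P=[]
for row in range(145,182,4):
    d=np.nonzero(g[row,195:325]<200)[0]+195; 
    a,b=at_z(c,(d.min()-.5,row),.1),at_z(c,(d.max()+.5,row),.1); P+= [a,b]; print(row,d.min(),d.max(),(a[1]+b[1])/2)
P=np.array(P); A=np.c_[2*P[:,:2],np.ones(len(P))]; s=np.linalg.lstsq(A,(P[:,:2]**2).sum(1),rcond=None)[0]; print("circle",s[:2],np.sqrt(s[2]+s[:2]@s[:2]))
C=s[:2]
mk=at_z(c,(u.mean(),v.mean()),.1)[:2]
for z in (.104,.095):
  pt=at_z(c,(258.7,228),z)[:2]; print("ptr",pt,np.arctan2(*(pt-C)[::-1]))
print("mark",mk,np.arctan2(*(mk-C)[::-1]))
```

```text
red 256.029702970297 208.72277227722773 253 259 202 216
145 205 307 -0.228726383589637
149 204 307 -0.22912921972754036
153 203 309 -0.2287211769285176
157 203 310 -0.2283106749911526
161 203 310 -0.22830686878053774
165 203 309 -0.22871343931194107
169 204 309 -0.22829928348550657
173 204 308 -0.2287082935125379
177 200 305 -0.23160449705637956
181 207 305 -0.22870320471864453
circle [ 0.48776907 -0.22893277] 0.04413951812006618
ptr [ 0.54217797 -0.2263715 ] 0.04703963550115774
ptr [ 0.54558499 -0.22632148] 0.04513483069913609
mark [ 0.52632082 -0.22866084] 0.007053435201176194
```

Emit:
drive_tool(series=[[28, [0.218, -0.068, 0], 0], [28, [0.218, -0.068, 0], 0], [28, [0.218, -0.068, 0], 0], [28, [0.218, -0.068, 0.15], 0], [28, [0.218, -0.068, 0.15], 0]])

```text
time: 9.8
position: [0.455, -0.2431, 0.1881]
tcp_rot: [3.14, -0.005, -3.14]
force: [-0.1, 0.4, -0.1]
width: 0.0477
grasp_force: 0.0
```

Emit:
drive_tool(series=[[28, [0, 0, 0.13], 0], [28, [0, 0, 0.25], 0], [28, [0, 0, 0.25], 0]])

```text
time: 10.1
position: [0.4549, -0.2437, 0.1265]
tcp_rot: [3.141, -0.005, -3.141]
force: [-0.1, -0.2, 1.1]
width: 0.0298
grasp_force: 0.0
```

Emit:
drive_tool(series=[[10, [0, 0, 0], 0], [10, [0, 0, 0], 0], [10, [0, 0, 0], 0], [10, [0, 0, 0], 0], [10, [0, 0, 0], 0]])

```text
time: 10.6
position: [0.4571, -0.2448, 0.1301]
tcp_rot: [3.141, 0.003, -3.141]
force: [0.8, 1.8, 7.9]
width: 0.0136
grasp_force: 6.0
```

Run:
```python
from h import *
for i in range(3): r.read_camera("wrist"); s=r.read_state(); print(s["position"],s["force"],s["width"])
```

```text
[ 0.45716802 -0.24482693  0.13010282] [0.04440462 1.69941573 6.6450579 ] 0.01338739458824916
[ 0.45712141 -0.24487286  0.13008315] [0.1129937  2.52459641 7.40076913] 0.013594810670544839
[ 0.45714053 -0.24482201  0.13008147] [0.53308671 1.56695968 8.48150989] 0.013544424654862525
```

Emit:
drive_tool(series=[[10, [0, -0.002, 0], 0], [10, [0, -0.002, 0], 0], [10, [0, -0.002, 0], 0]])

```text
time: 11.05
position: [0.4573, -0.2451, 0.1301]
tcp_rot: [3.141, 0.003, -3.141]
force: [0.5, 2.6, 7.6]
width: 0.0131
grasp_force: 6.0
```

Emit:
drive_tool(series=[[28, [0, 0, 0], 0], [28, [0, 0, 0], 0], [28, [0, 0, 0], 0], [28, [0, 0, -0.2], 0], [28, [0, 0, -0.4], 0]])

```text
time: 11.55
position: [0.4547, -0.2453, 0.2289]
tcp_rot: [-3.141, -0.003, 3.141]
force: [2.2, 0.5, 0.4]
width: 0.0279
grasp_force: 0.0
```

Emit:
drive_tool(series=[[80, [-0.212, 0.068, 0], 0], [80, [-0.212, 0.068, 0], 0], [80, [-0.212, 0.068, 0], 0], [80, [-0.212, 0.068, 0], 0]])

```text
time: 11.95
position: [0.5078, -0.2291, 0.2281]
tcp_rot: [-3.141, -0.001, 3.141]
force: [-0.2, 0.0, -0.3]
width: 0.0525
grasp_force: 0.0
```

```bash
cat > q.py <<'E'
from h import *
c=r.read_camera("wrist"); im=c["image"].astype(int); g=im.sum(2)
cv2.imwrite("pics/q.png",cv2.resize(np.ascontiguousarray(c["image"][80:275,126:386,::-1]),None,fx=3,fy=3,interpolation=cv2.INTER_CUBIC))
red=(im[...,0]-np.maximum(im[...,1],im[...,2])>70); red[:190]=0; red[225:]=0; red[:,:240]=0; red[:,278:]=0; v,u=np.nonzero(red)
print(r.read_state()["position"],"red",len(u),u.mean(),v.mean(),u.min(),u.max(),v.min(),v.max())
P=[]
for row in range(145,182,4):
    d=np.nonzero(g[row,190:330]<200)[0]+190
    a,b=at_z(c,(d.min()-.5,row),.1),at_z(c,(d.max()+.5,row),.1); P.append((a[1]+b[1])/2)
cy=np.median(P); v1=v.max()
for row in range(v1+6,v1+16,3):
    d=np.nonzero(g[row,248:272]<150)[0]+248
    if len(d): pu=(d.min()+d.max())/2; pt=at_z(c,(pu,row),.104); print(row,d.min(),d.max(),pt,(pt[1]-cy)/(pt[0]-.487))
mk=at_z(c,(u.mean(),v.mean()),.1); print("cy",cy,"mark",mk,(mk[1]-cy)/(mk[0]-.487))
E
python3 q.py
```

```text
[ 0.50765001 -0.22926897  0.22815123] red 106 259.8301886792453 211.85849056603774 256 263 205 219
225 257 264 [ 0.5365082  -0.22667989  0.104     ] 0.043264500775060506
228 258 264 [ 0.53919685 -0.22625032  0.104     ] 0.04926567434557102
231 257 265 [ 0.5418991  -0.22624224  0.104     ] 0.04698788397139679
cy -0.22882183423165614 mark [ 0.52617257 -0.22723954  0.1       ] 0.040392864598678815
```

Emit:
drive_tool(series=[[0, [0.49, -0.468, 0], 0], [0, [0.49, -0.468, 0], 0], [0, [0.49, -0.468, 0], 0], [0, [0.49, -0.468, 0], 0], [0, [0.49, -0.468, 0], 0]])

```text
time: 12.5
position: [0.3824, -0.3484, 0.2286]
tcp_rot: [3.141, 0.0, 3.134]
force: [0.0, -0.0, -0.5]
width: 0.0321
grasp_force: 0.0
```

Emit:
drive_tool(series=[[0, [0, 0, 0.2], 0], [0, [0, 0, 0.4], 0], [0, [0, 0, 0.5], 0], [0, [0, 0, 0.51], 0], [0, [0, 0, 0.51], 0]])

```text
time: 13.0
position: [0.3864, -0.3452, 0.1013]
tcp_rot: [3.141, -0.001, -3.141]
force: [-0.3, -0.5, 0.5]
width: 0.0011
grasp_force: 0.0
```

```bash
python3 w.py wrist w6
```

```text
13.3 [ 0.3871 -0.3456  0.1021] [-0.0567 -0.2792  0.1505]
```

Emit:
drive_tool(series=[[0, [-0.06, 0.002, 0], 0], [0, [-0.1, 0.004, 0], 0], [0, [-0.14, 0.006, 0], 0], [0, [-0.18, 0.007, 0], 0], [0, [-0.22, 0.009, 0], 0]])

```text
time: 13.8
position: [0.4422, -0.3429, 0.1008]
tcp_rot: [3.141, -0.001, -3.141]
force: [-3.4, 0.9, 2.5]
width: 0.0005
grasp_force: 1.3
```

Emit:
drive_tool(series=[[0, [-0.02, 0.001, 0], 0], [0, [-0.04, 0.002, 0], 0], [0, [-0.05, 0.002, 0], 0]])

```text
time: 14.1
position: [0.4542, -0.3424, 0.1008]
tcp_rot: [3.141, -0.0, -3.141]
force: [-3.2, 1.2, 1.1]
width: 0.001
grasp_force: 1.2
```

Emit:
drive_tool(series=[[0, [-0.01, 0.0, 0], 0], [0, [-0.02, 0.001, 0], 0], [0, [-0.02, 0.001, 0], 0]])

```text
time: 14.4
position: [0.4591, -0.3423, 0.101]
tcp_rot: [3.142, 0.0, -3.141]
force: [-1.1, 1.3, -0.5]
width: 0.0004
grasp_force: 0.5
```

Emit:
drive_tool(series=[[0, [-0.01, 0.0, 0], 0], [0, [-0.02, 0.001, 0], 0], [0, [-0.02, 0.001, 0], 0]])

```text
time: 14.7
position: [0.461, -0.3424, 0.1007]
tcp_rot: [3.14, -0.005, 3.14]
force: [-15.0, 3.8, 9.1]
width: 0.0007
grasp_force: 7.3
```

Emit:
drive_tool(series=[[0, [-0.01, 0.0, 0], 0], [0, [-0.02, 0.001, 0], 0], [0, [-0.02, 0.001, 0], 0]])

```text
time: 15.0
position: [0.4615, -0.3424, 0.1006]
tcp_rot: [3.137, -0.012, 3.137]
force: [-34.7, 9.5, 24.8]
width: 0.0007
grasp_force: 17.8
```

Emit:
drive_tool(series=[[0, [0.04, 0, 0], 0], [0, [0.12, 0, 0], 0], [0, [0.3, 0, 0], 0], [0, [0.3, 0, 0], 0]])

```text
time: 15.4
position: [0.3889, -0.3428, 0.1007]
tcp_rot: [3.14, -0.001, 3.136]
force: [0.5, 0.2, 0.1]
width: 0.0004
grasp_force: 0.0
```

Emit:
drive_tool(series=[[0, [0, 0, -0.2], 0], [0, [0, 0, -0.4], 0], [0, [0, 0, -0.51], 0], [0, [0, 0.4, -0.51], 0], [0, [0, 0.6, -0.51], 0]])

```text
time: 15.9
position: [0.3943, -0.2422, 0.2296]
tcp_rot: [-3.14, 0.003, 3.138]
force: [1.2, 1.3, -0.4]
width: 0.0004
grasp_force: 0.0
```

Emit:
drive_tool(series=[[30, [-0.52, 0, 0], 0], [50, [-0.52, 0, 0], 0], [80, [-0.52, 0, 0], 0], [80, [-0.52, 0, 0], 0], [80, [-0.52, 0, 0], 0]])

```text
time: 16.4
position: [0.5243, -0.2421, 0.2283]
tcp_rot: [-3.14, -0.001, -3.141]
force: [-0.3, -0.5, 0.1]
width: 0.0328
grasp_force: 0.0
```

```bash
python3 q.py
python3 - <<'E'
from h import *
for n in ["top"]:
    c=r.read_camera(n)
    for q,z in dict(carriage_post=.095,carriage_front=.029,home_stop=.029,jam_jar=0,tin_tomato=0,garlic=0,salt_jar=0).items():
        for d in r.place_of(q,n)[:1]: print(q,round(d["confidence"],2),at_z(c,d["uv"],z))
E
```

```text
[ 0.52353105 -0.24247868  0.22853871] red 65 274.53846153846155 194.92307692307693 272 277 190 200
cy -0.23710867421687626 mark [ 0.52788624 -0.22812881  0.1       ] 0.2196305145953174
carriage_post 0.84 [ 0.47659546 -0.34562114  0.095     ]
carriage_front 0.62 [ 0.55120421 -0.35272368  0.029     ]
home_stop 0.88 [ 0.55713075 -0.34160671  0.029     ]
jam_jar 0.57 [ 0.51932193 -0.5214192   0.        ]
tin_tomato 0.93 [ 0.36759978 -0.55693748  0.        ]
garlic 0.75 [ 0.55658111 -0.20530101  0.        ]
salt_jar 0.73 [ 0.54646364 -0.45709061  0.        ]
```

View pics/q.png

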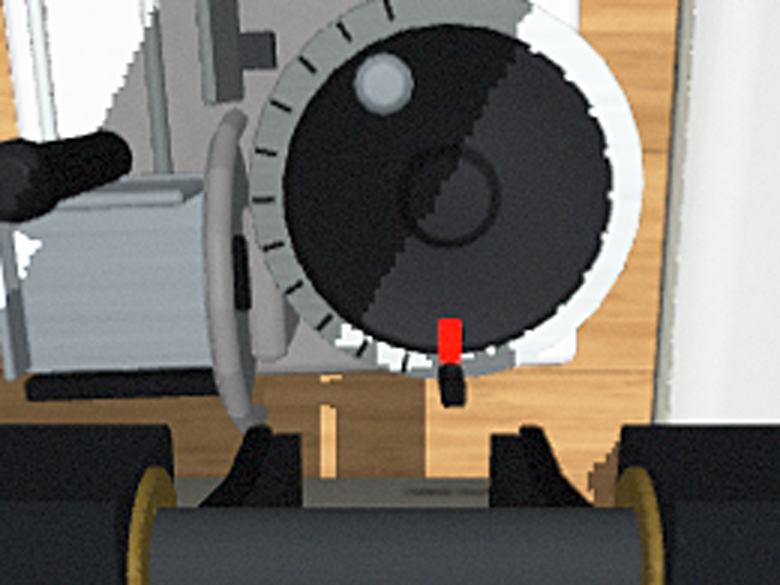

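The wheel mark (about 450, 340) stands in line with the pointer (453, 385). The carriage is flush against the black stop (about 130, 385), and the hand is clear of everything.

```bash
python3 -c "
from workcell import r
print(r.finish_job())"
```

```text
the job is handed in; nothing more can be done
None
```

The job is handed in: the red zero mark stands at the pointer to within about 0.5 mm, the carriage is hard against its end stop, and I kept the hand clear of the jars, tin and garlic. In the last top-camera check the garlic was misdetected, so I did not re-measure its position.

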